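# Shut and lock the carrier case with its quarter-turn cam

## Robot

A 6-joint arm with a two-finger parallel gripper is mounted at the origin on the work surface. World frame = base frame: x ahead of the robot, y to its left, z up, the work surface at z = 0. Lengths are in m, angles in rad, forces in N, time in s.
With the tool pointing down it reaches from about 0.275 to 0.75 m from the base axis. Payload 10.2 kg.
Tool frame: the origin (TCP) lies midway between the tips of the shut fingers; the grasp point (between the pads) lies manip.tcp_to_grasp behind it (manip.tcp_to_grasp is the distance from the TCP to the grasp point, in m); z points along the fingers, y is the direction in which the jaws open and shut (so a half turn about z gives the same grasp; the last joint's range is limited). The gripper opens to 85 mm and grips with 20 to 120 N. Pads are 22 mm wide; open, the fingers measure 114 mm over their backs; the gripper's body (76 mm by 85 mm) begins 54 mm behind the grasp point. The pads swing forward as they close: fully open they stand 13 mm farther back than shut.
Start: joints at [1.027, 0.313, 1.498, -0, 1.331, -0.223], TCP at [0.166, 0.498, 0.231] pointing down, gripper open.
Joint ranges: [-2.94, 2.94], [-0.97, 2.17], [0.19, 2.56], [-1.23, 4.37], [0.02, 3.11], [-2.88, 2.88]. Speed limits (rad/s): [2.39, 2.39, 3.01, 3.14, 3.14, 3.14].

## Interface

Orientations are given as [roll, pitch, yaw] about the fixed x, y, z axes, in that order (R = Rz(yaw) Ry(pitch) Rx(roll)).
In Python, from station import manip gives the robot as it stands.
- The arm moves only by the tool step_arm, never from a script. Its argument "rows" is a list of rows, each an object of numbers: "dx", "dy", "dz": the shift along the world's x, y, z in mm; "rx", "ry", "rz": the turn, a rotation vector about the world's x, y, z in rad. A call has 1 to 5 rows; each row shifts and turns the pose as measured when the row begins; what a row does not reach is not made up. A row lasts 1/8 s, in which the tool goes at most 62.5 mm and 10.7 degrees, less where a joint would pass 70% of its speed; a pose out of reach is approached as far as the arm can. A call is refused whole if a number of a shift passes 62.5 or a number of a turn 0.188, either way. A call with a gripper value outside its range is refused whole. "hand" is the opening, from 0 (shut) to 1 (fully open), set as the call begins (left out, the last holds). The fingers move at their own pace and stop on an object; "newtons" is the grip in N (left out, the last holds). Time passes only in rows, so rows that do not move let the fingers close. It gives the time, the measured TCP pose, the force and the opening at its end, in the units of the state.
- manip.state(): the state, without advancing time (a new reading comes with each control period).
- manip.grab_frame(name): name is "scene" or "top" or "wrist"; returns (picture, depth): 384x512x3 uint8, red, green, blue; 384x512 float32, m along the optical axis (not along the pixel's ray), 0 where there is no reading.
- manip.camera_model(name): a dict with "intrinsics" (3x3 intrinsics, pixels), "rvec" (rotation vector, rad) and "tvec" (3), from world to camera coordinates, as OpenCV has them. Camera axes: x right, y down, z forward; pixel columns grow to the right and rows downward; lengths in m; the calibration is good to about 2 mm. A picture is of the moment at which its call begins: read the wrist's pose just before it. camera_model takes no time and is no camera call; for the wrist camera it gives the pose at the moment of the call.
- manip.job_done(): hands the job in, once; it reports no verdict.
Trained networks look in the newest picture that a camera, given by its name, has taken for a name from the list of things; names that differ only in an ending like _2 or _b are one class to them, and where a whole thing is asked for, a point or a joint stands for the part that bears it (a point fixed in the world has none). Each returns a list of dicts, best first, with "score" (0 to 1); they miss things now and then, are a little off and sometimes report something else, mostly with a low value. They report only what shows in the picture. A call takes as long as a camera call.
- manip.masks_of(camera, name): "pixels" (384x512 bool, what is visible of it) and "extent" ([centre column, centre row, width, height] in pixels, round what is visible of it).
The state is a dict: "time": time; "joint_pos": joint angles; "qd": joint speeds; "joint_torque": joint torques, N m; "eef_pos": TCP position; "ee_rot": TCP orientation; "contact_force": force on the tool from outside, world axes, zero at the start; "torque": the same for the moment, N m; "width": opening from 0.0 (shut) to 1.0 (fully open).
Only numpy, scipy, OpenCV 4.12 (cv2) and the standard library are available. Lean on these libraries where they do the work, as an engineer would, in place of code of your own. Each camera call takes 0.05 s, during which the arm holds its last target.

## Task

Push the half-open lid of the white carrier case down until it is fully shut, then set the closed fingertips in the slot of the orange cam disc and turn it clockwise (seen from above) a quarter turn to its stop, so that the lid is locked. Do it all by pushing with the fingertips: do not lift the lid, do not force anything, leave the loose things beside the case where they stand, and finish clear of everything.

Things in the scene. Friction and masses are not known exactly. Their poses are not given: they have to be found in the camera images.
- case: white carrier case fixed to the bench, 260 (x) x 300 (y) x 100 mm high, open on top under its lid; origin: centre of its underside; its x axis points from the front wall to the hinge side (away from the robot, up to 0.4 rad askew)
- lid (a joint): angle of the lid about its hinge, rad: 0 fully shut, grows as the front edge rises; a stiff hinge, the lid stays where it is left; pushing it down at the yellow dot takes about 3 to 10 N
- lid_hinge (a point): middle of the lid's hinge axis, along the far top edge of the case, 100 mm above the bench, 130 mm beyond the case's centre; axes of the lid: x from the front edge to the hinge, y along the hinge, z out of its outer face. The grey lid is a plate 10 mm thick (its underside passes through the hinge axis), 264 mm deep from the hinge to the front edge and 304 mm wide
- lid_pad (a point): yellow painted dot, 32 mm across, on the lid's outer face near its front left corner, a good place to push: 225 mm from the hinge axis, 110 mm to the left (+y) of the middle, on the surface; same axes as the lid
- cam (a joint): angle of the cam disc, rad: 0 open (slot parallel to the hinge), grows clockwise seen from above to its stop at 1.571 locked (slot front to back, along the green bars on the lid); stays where it is left, turning takes about 0.25 Nm; under the lid its tongue catches the case when locked, so the lid must be shut first
- cam_top (a point): centre of the orange cam disc at the level of its top; turns with the disc: y along the slot, z out of the lid. Disc 110 mm across, its turning axis 182 mm from the hinge in the middle of the lid; top 20 mm above the lid's outer face. The slot crosses the whole disc, 40 mm wide, 16 mm deep, with a black floor. Fingers in one end of it, about 32 mm from the axis, moved in an arc, turn it
- collar (a point): centre, at the level of its top, of the aluminium collar fixed on the lid round the cam disc, 116 mm inside, 132 mm outside, 20 mm high (as high as the disc); it closes the slot's ends; axes of the lid
- spacer_center (a point): centre of a loose brass spacer block, 30 x 30 x 80 mm, standing beside the case; leave alone
- panel_center (a point): centre of a loose flat blue panel, 110 x 70 x 14 mm, lying beside the case; leave alone
- jar_center (a point): centre of a loose white jar, 52 mm across, 85 mm high, standing beside the case; leave alone

How it is judged:
On the way, in this order (a step that is already met when the one before it is completed fails the run):
1. the lid is pushed fully shut with the cam still open (value of joint lid below 0.03 rad and value of joint cam below 0.6 rad), for 0.1 s.
2. the cam is turned clockwise to its stop, locking the lid (value of joint cam above 1.42 rad and value of joint lid below 0.03 rad), for 0.2 s.
At the end, for the whole second after the job is handed in: The lid is shut (within 0.03 rad), the cam stands at its locked stop (1.42 rad or more) and at rest, and the three loose things are within 20 mm of where they stood (all of step 2 and velocity of joint cam between -0.05 and 0.05 rad/s and distance of each of spacer_center, panel_center, jar_center from where it was at the start of the episode below 0.02 m); the robot touches nothing.
It fails at once if the lid is lifted further open than it was found (over 0.70 rad) (value of joint lid above 0.7 rad).
It fails at once if the cam is turned while the lid is still open (value of joint cam above 0.6 rad and value of joint lid above 0.06 rad).
It fails at once if the case, lid or cam is forced (over 80 N from the fingers) (contact force between the fingers and case above 80 N).
It fails at once if a loose thing beside the case is shifted, lifted or knocked over (20 mm) (distance of any of spacer_center, panel_center, jar_center from where it was at the start of the episode above 0.02 m).
It also fails if it takes over 51 s, if anything falls off the work surface, if the arm or the gripper's body presses on something with over 40 N, if the wrist force passes 120 N, or if a joint passes its speed limit or range.

## Working session

There is one attempt and no reset: what is moved stays moved. The work goes in short steps, Python scripts to look and compute and a tool call to move; the robot and the scene stay as the last step left them, time stands still between calls to the robot, and variables do not carry over. Pictures are saved under pics/ and viewed, and the job is handed in when it is done.

Besides the shell and the picture viewer there is one more tool, called by a JSON object that holds its "api" and its "payload". step_arm: Moves the arm, as the interface text tells. Its arguments: {"type":"object","properties":{"rows":{"type":"array"},"hand":{"type":"number"},"newtons":{"type":"number"}},"required":["rows"]}

```bash
mkdir -p pics; ls
cat > h.py <<'E'
import numpy as np, cv2
from station import manip
def grab(name,fn):
    im,d=manip.grab_frame(name); m=manip.camera_model(name)
    cv2.imwrite('pics/'+fn,im[:,:,::-1]); return im,d,m
def cloud(d,m):
    K=np.array(m['intrinsics']);R=cv2.Rodrigues(np.array(m['rvec'],float))[0];t=np.array(m['tvec']).ravel()
    v,u=np.mgrid[:d.shape[0],:d.shape[1]]
    P=np.stack([(u-K[0,2])/K[0,0]*d,(v-K[1,2])/K[1,1]*d,d],-1)
    W=(P-t)@R; W[d<=0]=np.nan; return W
E
python3 - <<'E'
from h import *
s=manip.state(); print(s)
for c in ('scene','top','wrist'):
    im,d,m=grab(c,c+'0.png'); np.savez(c+'0.npz',im=im,d=d,W=cloud(d,m))
a=[cv2.imread('pics/%s0.png'%c) for c in ('scene','top')]
E
```

```text
pics
{'time': 0.0, 'joint_pos': array([ 1.02659875e+00,  3.13440183e-01,  1.49842960e+00, -2.07621304e-05,
        1.33097598e+00, -2.23407858e-01]), 'qd': array([-0.00112515,  0.00056558, -0.00052097, -0.0010627 , -0.00114904,
       -0.00027973]), 'joint_torque': array([-1.67985195e-04, -4.12262607e+01, -2.59742260e+01, -1.91755475e-04,
        4.12581110e-03,  9.03401258e-06]), 'eef_pos': array([0.16542891, 0.49799224, 0.23074291]), 'ee_rot': array([-3.14036622e+00, -2.57971436e-04,  2.82080772e+00]), 'contact_force': array([ 0.11914268, -0.01652134, -0.40712916]), 'torque': array([-0.02307828,  0.00680816,  0.03609957]), 'width': 0.998486649101215}
```

View pics/scene0.png

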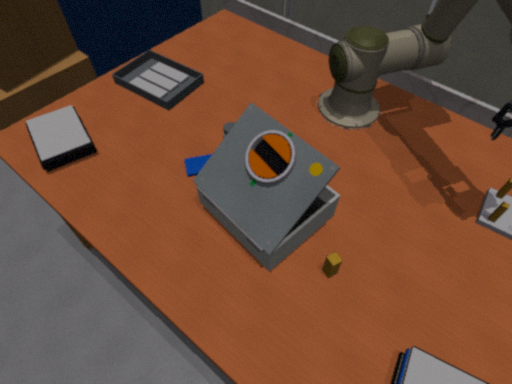

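View pics/top0.png

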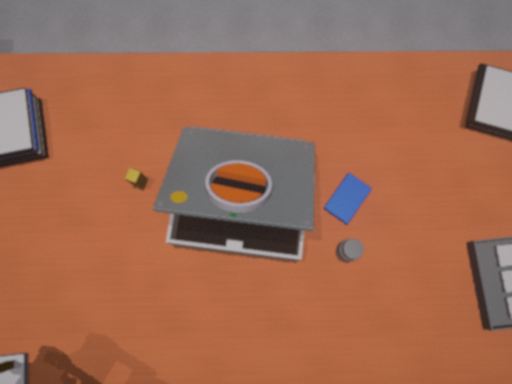

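Run:
```python
from h import *
for n in ['lid_pad','lid','cam','collar','case','spacer_center','panel_center','jar_center']:
    W=np.load('top0.npz')['W']
    for r in manip.masks_of('top',n)[:2]:
        p=W[r['pixels']]
        print(n,round(r['score'],2),np.round(r['extent'],1),np.round(np.nanmedian(p,0),4),np.round(np.nanpercentile(p,5,axis=0),3),np.round(np.nanpercentile(p,95,axis=0),3))
        np.save('mask_%s.npy'%n,r['pixels']) if r is not None and not __import__('os').path.exists('mask_%s.npy'%n) else 0
```

```text
lid_pad 0.87 [231.9 177.9 162.6 106.4] [0.5602 0.0507 0.2082] [ 0.474 -0.083  0.118] [0.674 0.187 0.258]
lid 0.7 [233.3 178.6 158.8 105.1] [0.5595 0.0511 0.2078] [ 0.474 -0.084  0.116] [0.675 0.188 0.258]
lid 0.34 [238.5 182.5  53.2  43.8] [0.5512 0.0531 0.2157] [0.512 0.009 0.204] [0.587 0.097 0.257]
cam 0.68 [235.7 183.9  53.6  36.2] [0.551  0.0529 0.2157] [0.512 0.009 0.204] [0.587 0.097 0.257]
collar 0.66 [232.7 179.4 162.6 105.9] [0.5595 0.0511 0.2082] [ 0.474 -0.083  0.118] [0.673 0.188 0.258]
case 0.78 [232.3 193.2 161.7 136. ] [0.5273 0.0547 0.1741] [ 0.435 -0.079  0.037] [0.67  0.192 0.257]
spacer_center 0.65 [137.2 178.3  21.4  18.8] [0.596  0.2986 0.0778] [0.583 0.289 0.017] [0.61  0.317 0.083]
panel_center 0.86 [347.4 199.8  45.5  47.4] [ 0.5529 -0.2023  0.0141] [ 0.508 -0.245  0.009] [ 0.6   -0.161  0.017]
panel_center 0.47 [237.9 182.5  54.   37. ] [0.5507 0.0535 0.2158] [0.512 0.011 0.204] [0.586 0.097 0.258]
jar_center 0.8 [349.1 250.8  25.7  27.1] [ 0.4249 -0.1885  0.084 ] [ 0.405 -0.213  0.022] [ 0.445 -0.171  0.088]
```

```bash
cat > fit.py <<'E'
from h import *
z=np.load('top0.npz');W=z['W'];im=z['im'].astype(int)
m=np.load('mask_lid.npy')&np.isfinite(W[...,0])
P=W[m]; 
sel=np.ones(len(P),bool)
for i in range(30):
    c=P[sel].mean(0);n=np.linalg.svd(P[sel]-c,full_matrices=False)[2][2];n*=np.sign(n[2])
    e=(P-c)@n; sel=np.abs(e)<(0.03 if i<5 else 0.005)
print('n',n,'incl',np.arccos(n[2]),sel.sum(),len(sel),e[sel].std())
# lid: normal tilts to -x_case*sin? front raised => outer normal tilts toward hinge (+x)
ya=np.arctan2(n[1],n[0]);print('yaw from normal',ya)
hy=np.array([-np.sin(ya),np.cos(ya),0]);hx=np.cross(hy,n)
# mask includes all at plane
q=np.stack([(P[sel]-c)@hx,(P[sel]-c)@hy],-1).astype(np.float32)
r=cv2.minAreaRect(q);print('rect',r)
b=cv2.boxPoints(r);print(np.round(c+b[:,:1]*hx+b[:,1:]*hy,4))
# yellow
r_,g,bl=im[...,0],im[...,1],im[...,2]
ym=(r_>150)&(g>120)&(bl<80)&m
print('pad',ym.sum(),np.nanmean(W[ym],0))
cc=c+r[0][0]*hx+r[0][1]*hy
print('centre of lid surf',cc)
E
python3 fit.py
```

```text
n [ 0.57296381 -0.0775224   0.81590609] incl 0.6165017292641283 10485 13155 0.0014160598254977397
yaw from normal -0.13448402654080785
rect ((0.01200374960899353, 0.0013512223958969116), (0.2718614935874939, 0.30409345030784607), 0.11750299483537674)
[[ 0.4931  0.2153  0.262 ]
 [ 0.4528 -0.0861  0.2616]
 [ 0.6727 -0.1153  0.1044]
 [ 0.713   0.1861  0.1048]]
pad 138 [0.52058909 0.16869637 0.23867758]
centre of lid surf [0.58287744 0.05002166 0.18318251]
```

{"api": "step_arm", "payload": {"rows": [{"dz":50},{"dz":40},{"dx":40,"dy":-38},{"dx":40,"dy":-38},{"dx":40,"dy":-38}], "hand": 0, "newtons": 40}}

```text
validation failed for argument at $.ro...
```

{"api": "step_arm", "payload": {"rows": [{"dx":40,"dy":-38},{"dx":40,"dy":-38},{"dx":40,"dy":-38},{"dx":40,"dy":-38},{"dx":40,"dy":-38}]}}

```text
validation failed for argument at $.ro...
```

{"api": "step_arm", "payload": {"rows": [{"dx":0,"dy":0,"dz":50,"rx":0,"ry":0,"rz":0},{"dx":0,"dy":0,"dz":40,"rx":0,"ry":0,"rz":0},{"dx":40,"dy":-38,"dz":0,"rx":0,"ry":0,"rz":0},{"dx":40,"dy":-38,"dz":0,"rx":0,"ry":0,"rz":0},{"dx":40,"dy":-38,"dz":0,"rx":0,"ry":0,"rz":0}], "hand": 0, "newtons": 40}}

```text
time: 1.18
eef_pos: [0.2861, 0.3823, 0.3239]
ee_rot: [-3.142, 0.001, 2.827]
contact_force: [1.1, -0.5, -0.2]
width: 0.003
```

{"api": "step_arm", "payload": {"rows": [{"dx":43,"dy":-39,"dz":0,"rx":0,"ry":0,"rz":0},{"dx":43,"dy":-39,"dz":0,"rx":0,"ry":0,"rz":0},{"dx":43,"dy":-39,"dz":0,"rx":0,"ry":0,"rz":0},{"dx":43,"dy":-39,"dz":0,"rx":0,"ry":0,"rz":0},{"dx":43,"dy":-39,"dz":0,"rx":0,"ry":0,"rz":0}]}}

```text
time: 1.8
eef_pos: [0.5067, 0.1798, 0.3248]
ee_rot: [3.14, 0.002, 2.828]
contact_force: [-0.5, 1.1, -0.1]
width: -0.002
```

{"api": "step_arm", "payload": {"rows": [{"dx":18,"dy":-17,"dz":0,"rx":0,"ry":0,"rz":0},{"dx":0,"dy":0,"dz":-20,"rx":0,"ry":0,"rz":0},{"dx":0,"dy":0,"dz":0,"rx":0,"ry":0,"rz":0}]}}

```text
time: 2.17
eef_pos: [0.5277, 0.1586, 0.3033]
ee_rot: [3.141, 0.001, 2.822]
contact_force: [-0.5, 0.8, 0.4]
width: -0.0
```

Run:
```python
from h import *
print(manip.state()['eef_pos'], manip.state()['joint_pos'])
im,d,m=grab('wrist','w1.png')
W=cloud(d,m).reshape(384,512,3);r,g,b=[im[...,i].astype(int) for i in range(3)]
y=(r>130)&(g>110)&(b<80);print(y.sum(),np.nanmean(W[y],0))
grab('scene','s1.png')
a=np.hstack([cv2.resize(cv2.imread('pics/'+f),(400,300)) for f in('w1.png','s1.png')]);cv2.imwrite('pics/c1.png',a)
```

```text
[0.52769476 0.15855606 0.30326946] [ 7.89695968e-02  3.31846439e-01  1.28608380e+00  5.23046679e-04
  1.52229776e+00 -1.17223605e+00]
4777 [0.54019044 0.07716956 0.22992827]
```

View pics/c1.png

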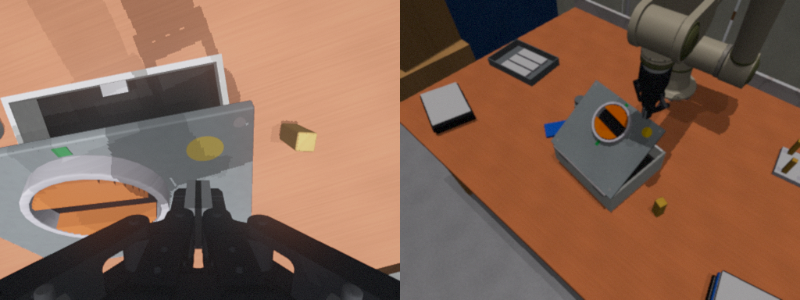

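Run:
```python
from h import *
im,d,m=grab('wrist','w2.png')
W=cloud(d,m);r,g,b=[im[...,i].astype(int) for i in range(3)]
y=(r>110)&(g>95)&(b<75)&(r-g<60);y[:, :200]=0;y[:,320:]=0;y[:160]=0;y[215:]=0
n,l,s,c=cv2.connectedComponentsWithStats(y.astype(np.uint8));k=1+np.argmax(s[1:,4]);print(s[k],c[k],np.nanmean(W[l==k],0))
for u,v in[(262,189),(230,160),(300,160)]: print(W[v,u])
```

```text
[238 174  46  30 926] [258.50539957 188.90388769] [0.51811971 0.16683774 0.23915896]
[0.51859842 0.16909565 0.23977757]
[0.49099511 0.15755881 0.25689374]
[0.50533569 0.19746417 0.2508303 ]
```

{"api": "step_arm", "payload": {"rows": [{"dx":-9,"dy":9,"dz":-15,"rx":0,"ry":0,"rz":0},{"dx":0,"dy":0,"dz":-20,"rx":0,"ry":0,"rz":0},{"dx":0,"dy":0,"dz":-10,"rx":0,"ry":0,"rz":0},{"dx":-1,"dy":0,"dz":-8,"rx":0,"ry":0,"rz":0}]}}

```text
time: 2.82
eef_pos: [0.5183, 0.1698, 0.2553]
ee_rot: [3.136, 0.012, 2.825]
contact_force: [-0.1, -0.3, -0.0]
width: 0.001
```

{"api": "step_arm", "payload": {"rows": [{"dx":-5,"dy":1,"dz":-8,"rx":0,"ry":0,"rz":0},{"dx":-5,"dy":1,"dz":-8,"rx":0,"ry":0,"rz":0}]}}

```text
time: 3.08
eef_pos: [0.5086, 0.1717, 0.24]
ee_rot: [3.135, 0.016, 2.825]
contact_force: [-0.2, -1.5, 5.3]
width: -0.002
```

{"api": "step_arm", "payload": {"rows": [{"dx":-5,"dy":1,"dz":-10,"rx":0,"ry":0,"rz":0},{"dx":-5,"dy":1,"dz":-10,"rx":0,"ry":0,"rz":0},{"dx":-4,"dy":1,"dz":-10,"rx":0,"ry":0,"rz":0}]}}

```text
time: 3.45
eef_pos: [0.4947, 0.1745, 0.212]
ee_rot: [3.134, 0.022, 2.825]
contact_force: [-0.1, -1.9, 5.6]
width: -0.005
```

{"api": "step_arm", "payload": {"rows": [{"dx":-4,"dy":1,"dz":-10,"rx":0,"ry":0,"rz":0},{"dx":-3,"dy":0,"dz":-10,"rx":0,"ry":0,"rz":0},{"dx":-3,"dy":0,"dz":-10,"rx":0,"ry":0,"rz":0}]}}

```text
time: 3.82
eef_pos: [0.4843, 0.1759, 0.1834]
ee_rot: [3.131, 0.026, 2.825]
contact_force: [-1.4, 0.4, 4.9]
width: 0.001
```

{"api": "step_arm", "payload": {"rows": [{"dx":-3,"dy":0,"dz":-10,"rx":0,"ry":0,"rz":0},{"dx":-2,"dy":0,"dz":-10,"rx":0,"ry":0,"rz":0},{"dx":-2,"dy":0,"dz":-10,"rx":0,"ry":0,"rz":0}]}}

```text
time: 4.2
eef_pos: [0.4766, 0.1765, 0.1532]
ee_rot: [3.13, 0.027, 2.825]
contact_force: [-1.8, 1.2, 4.6]
width: -0.002
```

{"api": "step_arm", "payload": {"rows": [{"dx":-1,"dy":0,"dz":-10,"rx":0,"ry":0,"rz":0},{"dx":-1,"dy":0,"dz":-10,"rx":0,"ry":0,"rz":0},{"dx":0,"dy":0,"dz":-10,"rx":0,"ry":0,"rz":0}]}}

```text
time: 4.58
eef_pos: [0.4738, 0.1765, 0.1208]
ee_rot: [3.13, 0.026, 2.825]
contact_force: [-3.6, 1.0, 3.6]
width: -0.001
```

{"api": "step_arm", "payload": {"rows": [{"dx":0,"dy":0,"dz":-5,"rx":0,"ry":0,"rz":0},{"dx":0,"dy":0,"dz":-5,"rx":0,"ry":0,"rz":0}]}}

```text
time: 4.82
eef_pos: [0.4736, 0.1764, 0.1097]
ee_rot: [3.131, 0.025, 2.825]
contact_force: [-14.4, 0.6, 51.9]
width: -0.0
```

{"api": "step_arm", "payload": {"rows": [{"dx":0,"dy":0,"dz":0,"rx":0,"ry":0,"rz":0}]}}

```text
time: 4.95
eef_pos: [0.4736, 0.1764, 0.1101]
ee_rot: [3.131, 0.025, 2.826]
contact_force: [-5.2, 0.6, 10.9]
width: -0.004
```

{"api": "step_arm", "payload": {"rows": [{"dx":0,"dy":0,"dz":30,"rx":0,"ry":0,"rz":0},{"dx":0,"dy":0,"dz":50,"rx":0,"ry":-0.02,"rz":0},{"dx":-30,"dy":0,"dz":50,"rx":0,"ry":0,"rz":0},{"dx":-30,"dy":0,"dz":50,"rx":0,"ry":0,"rz":0},{"dx":0,"dy":0,"dz":0,"rx":0,"ry":0,"rz":0}]}}

```text
time: 5.58
eef_pos: [0.413, 0.1753, 0.294]
ee_rot: [3.125, 0.048, 2.824]
contact_force: [0.4, -0.4, -1.2]
width: 0.002
```

Run:
```python
from h import *
s=manip.state();print(s['eef_pos'],s['ee_rot'],s['contact_force'])
for c in('top','wrist'):
    im,d,m=grab(c,c+'3.png');W=cloud(d,m);np.savez(c+'3.npz',im=im,W=W)
    r,g,b=[im[...,i].astype(int) for i in range(3)]
a=np.hstack([cv2.resize(cv2.imread('pics/'+f),(400,300)) for f in('wrist3.png','top3.png')]);cv2.imwrite('pics/c3.png',a)
r=manip.masks_of('top','cam')
for q in r[:2]: print(q['score'],q['extent'])
r=manip.masks_of('wrist','cam')
for q in r[:2]: print(q['score'],q['extent'])
```

```text
[0.41303112 0.17525039 0.29400689] [3.12489281 0.04812281 2.82415681] [ 0.44651867 -0.43548726 -1.20954356]
0.59 [237.8, 214.5, 48.1, 50.4]
0.76 [174.7, 258.1, 99.0, 66.9]
```

View pics/c3.png

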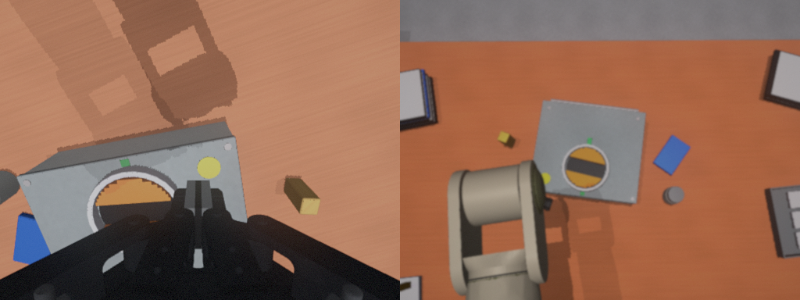

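Run:
```python
from h import *
from scipy.spatial.transform import Rotation as Ro
s=manip.state();R=Ro.from_euler('xyz',s['ee_rot']).as_matrix();t=R[:,2]
print('tool z',t,'fix rotvec',np.cross(t,[0,0,-1]))
z=np.load('top3.npz');W=z['W'];im=z['im'].astype(int)
r,g,b=im[...,0],im[...,1],im[...,2]
sub=np.s_[150:260,160:320]
M=np.zeros(r.shape,bool);M[sub]=1
lid=M&(abs(W[...,2]-.11)<.006)
P=W[lid];c=P.mean(0);n=np.linalg.svd(P-c,full_matrices=False)[2][2];n*=np.sign(n[2]);print('lid n',n,np.median(P[:,2]),len(P))
q=cv2.minAreaRect(P[:,:2].astype(np.float32));print('lid rect',q)
top=M&(abs(W[...,2]-.130)<.006)&(W[...,0]>.42)
o=M&(r>150)&(b<90)&(g>60)&(r-g>40)&(np.hypot(W[...,0]-.503,W[...,1]-.06)<.058)
print('orange',o.sum(),np.nanmean(W[o],0))
print('ring+disc',top.sum(),cv2.minEnclosingCircle(W[top][:,:2].astype(np.float32)),np.median(W[top],0))
k=M&(np.hypot(W[...,0]-.503,W[...,1]-.06)<.052)&(r<80)
P=W[k];c=P.mean(0);v=np.linalg.svd(P[:,:2]-c[:2],full_matrices=False)[2][0];print('slot',k.sum(),c,v,np.arctan2(v[1],v[0])) 
y=M&(r>140)&(g>120)&(b<90);print('pad',y.sum(),np.nanmean(W[y],0))
G=M&(g>r+30)&(g>b+20);print([np.round(W[G&(W[...,0]>.5)].mean(0),4),np.round(W[G&(W[...,0]<.5)].mean(0),4)])
```

```text
tool z [ 4.04832691e-02 -4.61646877e-04 -9.99180110e-01] fix rotvec [0.00046165 0.04048327 0.        ]
lid n [ 9.50087634e-04 -1.51836669e-03  9.99998396e-01] 0.11056610019496108 11456
lid rect ((0.5454099178314209, 0.05535520613193512), (0.3046959936618805, 0.25007638335227966), 82.39614868164062)
orange 929 [0.50068595 0.06046831 0.13030805]
ring+disc 1825 ((0.5007998943328857, 0.06134635582566261), 0.06611671298742294) [0.49920358 0.06227136 0.13018733]
slot 707 [0.50385395 0.0599333  0.11435501] [-0.23907059 -0.97100219] -1.8122048986776331
pad 919 [0.49967226 0.07146049 0.12833443]
[array([0.5803, 0.0495, 0.111 ]), array([0.4308, 0.0697, 0.111 ])]
```

{"api": "step_arm", "payload": {"rows": [{"dx":28,"dy":-48,"dz":0,"rx":0,"ry":0.04,"rz":0},{"dx":28,"dy":-48,"dz":0,"rx":0,"ry":0,"rz":0.06},{"dx":28,"dy":-50,"dz":0,"rx":0,"ry":0,"rz":0.06},{"dx":0,"dy":0,"dz":-50,"rx":0,"ry":0,"rz":0},{"dx":0,"dy":0,"dz":-50,"rx":0,"ry":0,"rz":0}]}}

```text
time: 6.4
eef_pos: [0.5008, 0.0225, 0.1811]
ee_rot: [-3.14, -0.006, 2.948]
contact_force: [0.4, 0.9, -0.4]
width: 0.001
```

{"api": "step_arm", "payload": {"rows": [{"dx":0,"dy":0,"dz":0,"rx":0,"ry":0,"rz":0}]}}

```text
time: 6.52
eef_pos: [0.4992, 0.0224, 0.1773]
ee_rot: [-3.14, -0.014, 2.947]
contact_force: [0.4, 0.0, 0.7]
width: -0.002
```

Run:
```python
from h import *
from scipy.spatial.transform import Rotation as Ro
s=manip.state();print(s['eef_pos'],s['ee_rot'])
t=Ro.from_euler('xyz',s['ee_rot']).as_matrix()[:,2];print('fix',np.cross(t,[0,0,-1]))
im,d,m=grab('wrist','w4.png')
K=np.array(m['intrinsics'])
for p in [(.502,.0605,.13),(.497,.029,.114),tuple(s['eef_pos'])]:
    uv=cv2.projectPoints(np.array([p]),np.array(m['rvec'],float),np.array(m['tvec'],float),K,None)[0].ravel();print(p,uv)
    im=im.copy();cv2.circle(im,tuple(int(x) for x in uv),4,(255,0,255),1)
cv2.imwrite('pics/w4b.png',im[:,:,::-1])
```

```text
[0.49921734 0.02244978 0.17730298] [-3.13996433 -0.01438178  2.94711133]
fix [-0.00118166 -0.01442484 -0.        ]
(0.502, 0.0605, 0.13) [313.12162808 206.72229889]
(0.497, 0.029, 0.114) [261.22322362 201.03357843]
(np.float64(0.49921733751633274), np.float64(0.022449778982002185), np.float64(0.1773029834144061)) [251.51018886 245.62587535]
```

View pics/w4b.png

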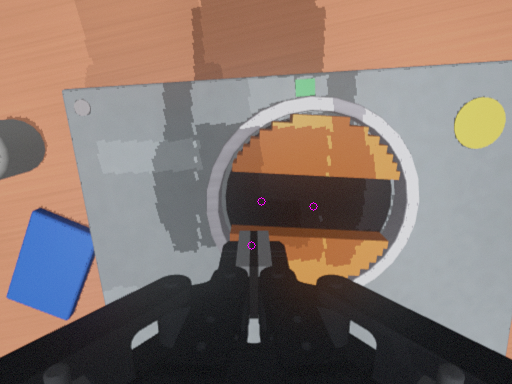

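{"api": "step_arm", "payload": {"rows": [{"dx":-2,"dy":7,"dz":-15,"rx":0,"ry":-0.014,"rz":0},{"dx":0,"dy":0,"dz":-20,"rx":0,"ry":0,"rz":0},{"dx":0,"dy":0,"dz":0,"rx":0,"ry":0,"rz":0}]}}

```text
time: 6.95
eef_pos: [0.5017, 0.0294, 0.1495]
ee_rot: [3.14, 0.013, 2.948]
contact_force: [1.4, 0.3, 0.7]
width: 0.003
```

{"api": "step_arm", "payload": {"rows": [{"dx":0,"dy":0,"dz":-8,"rx":0,"ry":0,"rz":0},{"dx":0,"dy":0,"dz":-5,"rx":0,"ry":0,"rz":0},{"dx":0,"dy":0,"dz":0,"rx":0,"ry":0,"rz":0}]}}

```text
time: 7.32
eef_pos: [0.5034, 0.0292, 0.1389]
ee_rot: [3.14, 0.018, 2.948]
contact_force: [-0.3, 0.4, -0.1]
width: -0.003
```

{"api": "step_arm", "payload": {"rows": [{"dx":-6,"dy":0,"dz":0,"rx":0,"ry":0.018,"rz":0},{"dx":0,"dy":0,"dz":0,"rx":0,"ry":0,"rz":0}]}}

```text
time: 7.58
eef_pos: [0.4972, 0.0292, 0.1394]
ee_rot: [-3.139, -0.0, 2.948]
contact_force: [0.3, -0.5, 0.3]
width: -0.001
```

{"api": "step_arm", "payload": {"rows": [{"dx":0,"dy":0,"dz":-8,"rx":0,"ry":0,"rz":0},{"dx":0,"dy":0,"dz":-7,"rx":0,"ry":0,"rz":0},{"dx":0,"dy":0,"dz":-5,"rx":0,"ry":0,"rz":0}]}}

```text
time: 7.95
eef_pos: [0.4972, 0.0292, 0.1182]
ee_rot: [-3.139, -0.0, 2.948]
contact_force: [0.2, 0.3, 0.3]
width: 0.002
```

Run:
```python
from h import *
print(manip.state()['eef_pos'],manip.state()['contact_force'])
grab('wrist','w5.png')
```

```text
[0.49717491 0.02916392 0.11819107] [0.19312809 0.3025503  0.30512691]
```

View pics/w5.png

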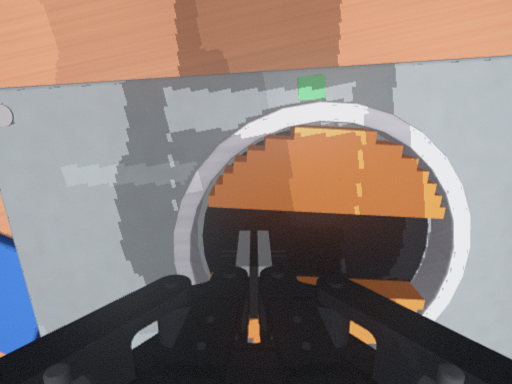

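{"api": "step_arm", "payload": {"rows": [{"dx":-5,"dy":1,"dz":0,"rx":0,"ry":0,"rz":-0.17},{"dx":-5,"dy":2,"dz":0,"rx":0,"ry":0,"rz":-0.17},{"dx":-5,"dy":3,"dz":0,"rx":0,"ry":0,"rz":-0.17}]}}

```text
time: 8.38
eef_pos: [0.4826, 0.0344, 0.1172]
ee_rot: [-3.14, 0.002, 2.423]
contact_force: [5.4, -5.6, -2.7]
width: -0.002
```

{"api": "step_arm", "payload": {"rows": [{"dx":-5,"dy":4,"dz":0.5,"rx":0,"ry":0,"rz":-0.17},{"dx":-4,"dy":5,"dz":0,"rx":0,"ry":0,"rz":-0.17}]}}

```text
time: 8.62
eef_pos: [0.4757, 0.0415, 0.1178]
ee_rot: [3.141, 0.008, 2.072]
contact_force: [3.3, -7.8, -3.9]
width: 0.001
```

{"api": "step_arm", "payload": {"rows": [{"dx":-3,"dy":5,"dz":0,"rx":0,"ry":0,"rz":-0.17},{"dx":-2,"dy":6,"dz":0,"rx":0,"ry":0,"rz":-0.17}]}}

```text
time: 8.88
eef_pos: [0.4713, 0.0504, 0.1177]
ee_rot: [3.14, 0.014, 1.721]
contact_force: [-0.6, -8.4, -1.2]
width: 0.002
```

{"api": "step_arm", "payload": {"rows": [{"dx":-1,"dy":6,"dz":0,"rx":0,"ry":0.01,"rz":-0.17},{"dx":0,"dy":6,"dz":0,"rx":0,"ry":0,"rz":-0.17},{"dx":0,"dy":5,"dz":0,"rx":0,"ry":0,"rz":-0.05}]}}

```text
time: 9.25
eef_pos: [0.4706, 0.0644, 0.1177]
ee_rot: [-3.134, 0.02, 1.317]
contact_force: [3.6, -10.0, -0.4]
width: 0.0
```

{"api": "step_arm", "payload": {"rows": [{"dx":1,"dy":5,"dz":0,"rx":0,"ry":0,"rz":0}]}}

```text
time: 9.38
eef_pos: [0.4726, 0.0678, 0.1178]
ee_rot: [-3.137, 0.023, 1.317]
contact_force: [4.4, -12.6, -4.3]
width: 0.001
```

{"api": "step_arm", "payload": {"rows": [{"dx":1,"dy":4,"dz":0,"rx":0,"ry":0,"rz":0}]}}

```text
time: 9.5
eef_pos: [0.4745, 0.0702, 0.1179]
ee_rot: [-3.14, 0.026, 1.317]
contact_force: [2.8, -12.1, -3.2]
width: -0.0
```

{"api": "step_arm", "payload": {"rows": [{"dx":1,"dy":4,"dz":0,"rx":0,"ry":0,"rz":0}]}}

```text
time: 9.62
eef_pos: [0.4756, 0.0715, 0.1178]
ee_rot: [-3.14, 0.032, 1.318]
contact_force: [-5.8, -27.1, 3.6]
width: 0.0
```

{"api": "step_arm", "payload": {"rows": [{"dx":1,"dy":4,"dz":0,"rx":0,"ry":0,"rz":0}]}}

```text
time: 9.75
eef_pos: [0.4757, 0.0716, 0.1177]
ee_rot: [-3.139, 0.042, 1.32]
contact_force: [-10.6, -31.8, 8.1]
width: 0.001
```

{"api": "step_arm", "payload": {"rows": [{"dx":0,"dy":3,"dz":0,"rx":0,"ry":0,"rz":0},{"dx":0,"dy":0,"dz":0,"rx":0,"ry":0,"rz":0}]}}

```text
time: 10.0
eef_pos: [0.4754, 0.0702, 0.1179]
ee_rot: [-3.139, 0.051, 1.321]
contact_force: [0.1, 0.4, -0.2]
width: -0.004
```

Run:
```python
from h import *
print(manip.state()['eef_pos'],manip.state()['contact_force'])
grab('wrist','w6.png')
```

```text
[0.47542437 0.07015683 0.11793175] [ 0.10670908  0.44612617 -0.18266593]
```

View pics/w6.png

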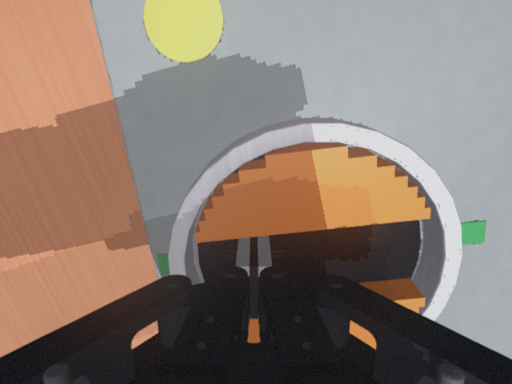

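{"api": "step_arm", "payload": {"rows": [{"dx":0,"dy":-4,"dz":0,"rx":0,"ry":0,"rz":0},{"dx":0,"dy":0,"dz":12,"rx":0,"ry":0,"rz":0},{"dx":0,"dy":0,"dz":30,"rx":0,"ry":0,"rz":0},{"dx":-20,"dy":0,"dz":50,"rx":0,"ry":0,"rz":0},{"dx":-30,"dy":0,"dz":50,"rx":0,"ry":0,"rz":0}]}}

```text
time: 10.68
eef_pos: [0.4237, 0.0671, 0.263]
ee_rot: [-3.133, 0.049, 1.321]
contact_force: [0.6, 0.4, 1.2]
width: -0.001
```

{"api": "step_arm", "payload": {"rows": [{"dx":-20,"dy":50,"dz":0,"rx":0,"ry":0,"rz":0},{"dx":-20,"dy":50,"dz":0,"rx":0,"ry":0,"rz":0},{"dx":-20,"dy":50,"dz":0,"rx":0,"ry":0,"rz":0},{"dx":0,"dy":0,"dz":0,"rx":0,"ry":0,"rz":0}]}}

```text
time: 11.18
eef_pos: [0.3613, 0.2216, 0.2707]
ee_rot: [3.138, 0.043, 1.32]
contact_force: [-1.4, -0.9, -0.4]
width: 0.0
```

Run:
```python
from h import *
s=manip.state();print(s['eef_pos'],s['contact_force'])
im,d,m=grab('top','t7.png');W=cloud(d,m);np.savez('top7.npz',im=im,W=W)
for n in ['spacer_center','panel_center','jar_center']:
    r=manip.masks_of('top',n)[0];p=W[r['pixels']];print(n,r['score'],np.round(r['extent'],1),np.nanmedian(p,0))
im=im.astype(int);r,g,b=im[...,0],im[...,1],im[...,2]
M=np.zeros(r.shape,bool);M[150:260,160:320]=1
P=W[M&(abs(W[...,2]-.11)<.006)];c=P.mean(0);n=np.linalg.svd(P-c,full_matrices=False)[2][2];print('lid n',n)
k=M&(np.hypot(W[...,0]-.502,W[...,1]-.0605)<.052)&(r<80)
P=W[k];c=P.mean(0);v=np.linalg.svd(P[:,:2]-c[:2],full_matrices=False)[2][0];print('slot',k.sum(),c,v)
cv2.imwrite('pics/t7c.png',cv2.resize(cv2.imread('pics/t7.png')[100:300,100:400],None,fx=2.5,fy=2.5))
```

```text
[0.3613338 0.2215987 0.2706691] [-1.35235313 -0.89722191 -0.41859358]
spacer_center 0.63 [237.9 215.3  52.5  47.5] [0.49904987 0.06199105 0.12777324]
panel_center 0.66 [346.9 199.8  47.6  47.9] [ 0.5545684  -0.20249766  0.01398897]
jar_center 0.67 [350.5 248.9  24.8  25.9] [ 0.42507221 -0.18862373  0.08399536]
lid n [ 1.15548977e-03 -8.97236777e-04  9.99998930e-01]
slot 702 [0.50156188 0.06124212 0.11446259] [-0.99106196  0.13340238]
```

View pics/t7c.png

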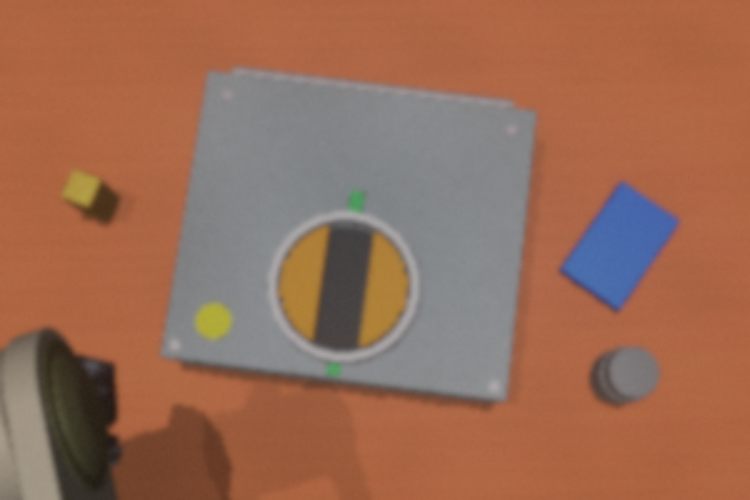

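```bash
python3 -c "
from station import manip
print(manip.job_done())"
```

```text
the job is handed in; nothing more can be done
None
```

The lid is shut and the cam is turned clockwise to its stop. I handed the job in at about 11 s of the 51 s allowed; no verdict was reported.

**Lid:** I pushed it down with closed fingertips at the yellow dot, with about 5 N on the way. The reading peaked at 52 N when it reached the closed stop, against the 80 N limit. The last depth image shows the lid level to about 0.001 rad.

**Cam:** I turned it from the right-hand end of the slot. It moved at roughly 8–13 N until it stopped, with a peak of about 34 N there. In the last top view the slot lies front to back in line with the green bars, within about 0.01 rad of the case axis.

**Loose things:**
- **Panel and jar:** they measured within about 2 mm of where they started.
- **Spacer:** this is a weaker check. The network mistook the cam disc for the spacer in the last picture, so I judged it by eye. It appears at the same pixels as in the first picture.

**Finish:** the arm ended clear of everything at about (0.36, 0.22, 0.27) m, with no contact force beyond sensor noise.

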